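Empty the mug of nuts and hold it in the pump clamp

ROBOT

A 7-joint arm with a two-finger parallel gripper is mounted at the origin on the work surface; the furniture and walls round the work are solid. World frame = base frame: x ahead of the robot, y to its left, z up, the work surface at z = 0. Lengths are in m, angles in rad, forces in N, time in s.
With the tool pointing down it reaches from about 0.4 to 0.85 m from the base axis. Payload 10.4 kg.
Tool frame: the origin (TCP) lies midway between the tips of the shut fingers; the grasp point (between the pads) lies behind it (r.grip_point_offset is the z of the grasp point in the tool frame, in m); z points along the fingers, y is the line along which they close (so a half turn about z gives the same grasp; the last joint's range is limited). The gripper opens to 87 mm and grips with 3 to 60 N. Pads are 19 mm wide; open, the fingers measure 117 mm over their backs; the gripper's body (75 mm by 190 mm) begins 51 mm behind the grasp point.
Start: joints at [-1.357, 0.332, -0.065, 1.46, 0.022, 1.35, -0.088], TCP at [0.147, 0.608, 0.223] pointing down, gripper open.
Joint ranges: [-2.6, 2.6], [-0.5, 2.12], [-1.47, 1.34], [0.16, 2.42], [-1.27, 4.41], [0.06, 2.06], [-2.6, 2.6]. Speed limits (rad/s): [2.22, 2.22, 2.79, 2.79, 3.14, 3.14, 3.14].

INTERFACE

Orientations are given as a unit quaternion [x, y, z, w].
In Python, from station import sensors, capture, camera_info, close_job, r gives the robot as it stands.
- The arm moves only by the shell command python3 -m jog 'ROWS' [FORCE]. ROWS is JSON, a list that holds one entry, the list of rows, each a list of 7 numbers: the turn, a rotation vector about the tool's x, y, z in rad, then the shift along the tool's x, y, z in m, then the opening, from -1 (shut) to 1 (fully open). A call has exactly 8 rows; each row shifts and turns the commanded pose from where the row before left it, along the tool's axes as they then stand; what a row does not reach is not made up. A row lasts 1/10 s, in which the tool goes at most 50 mm and 8.59 degrees, less where a joint would pass 70% of its speed; a pose out of reach is approached as far as the arm can. A call is refused whole if a number of a shift passes 0.05 or a number of a turn 0.15, either way. A call with a gripper value outside its range is refused whole. The fingers move at their own pace and stop on an object; FORCE is the grip in N (left out, the last holds). Time passes only in rows, so rows that do not move let the fingers close, or fill a call up. It gives the time, the measured TCP pose, the force, the opening and the grip force at its end, in the units of the state.
- sensors.get_obs(): the state, without advancing time (a new reading comes with each control period).
- capture(name): name is "scene" or "top" or "wrist"; returns the picture (384x512x3 uint8, red, green, blue); there is no depth.
- camera_info(name): a dict with "fov_y" (degrees; the focal length in pixels is half the picture's height over the tangent of half this angle, whatever the lens; pixels are square), "cx", "cy" (the principal point, pixels), "k1" (the pictures are not rectified: a ray, as slopes to the right and down, at radius r is drawn at 1 + k1 r^2 times it, then the intrinsics apply), "origin" and "rotation" of the camera in the world. Camera axes: x right, y down, z forward; pixel columns grow to the right and rows downward; lengths in m; the calibration is good to about 2 mm. A picture is of the moment at which its call begins: read the wrist's pose just before it. camera_info takes no time and is no camera call; for the wrist camera it gives the pose at the moment of the call.
- close_job(): hands the job in; it is judged then, once.
The state is a dict: "time": time; "qpos": joint angles; "joint_vel": joint speeds; "tau": joint torques, N m; "tool_pos": TCP position; "eef_rot": TCP orientation; "ft_force": force on the tool from outside, world axes, zero at the start; "wrist_torque": the same for the moment, N m; "grip_width": finger opening in m; "grip_force": force on a finger pad.
Only numpy, scipy, OpenCV 4.12 (cv2) and the standard library are available. Lean on these libraries where they do the work, as an engineer would, in place of code of your own. Each camera call takes 0.05 s, during which the arm holds its last target. There are 200 camera calls.

TASK

Tip all three nuts out of the straight-sided mug into the bowl, then stand the empty mug upright on the clamp's plank, centred between the two jaws, and let go of it. Then pump the clamp's trigger against its grip, moving the jaw only by the trigger and not by hand, until the sprung pad presses the mug gently against the fixed jaw: the pad only a few millimetres into its spring, never squeezed hard. Finish while still holding the trigger squeezed; leave the bowl, lemon, garlic and tea box where they are.

Things in the scene. Friction and masses are not known exactly. Their poses are not given: they have to be found in the camera images.
- mug: white straight-sided mug, 97 mm tall, outer radius 38.5 mm, wall 4 mm, inner floor 7 mm up, 0.18 to 0.30 kg, holding the three nuts, upright at the start. Origin under the middle of its bounding box, z up along the mug; the mug's axis passes through y = +15.5 mm. The handle points to its -y, out to y = -55 mm, z = 18 to 88 mm, solid to the touch, 24 mm wide along x: pinch it along the mug's x
- mug_centre (a point): point on the mug's axis at the level of its foot (axes as the mug's); foot to rim 97 mm along z
- mug_handle (a point): point in the mug's handle for pinching, 57.5 mm from the mug's axis and 55 mm above its foot; the handle reaches from 34 to 70 mm off the axis
- bowl: white ceramic bowl, outer rim radius 75 mm, 55 mm tall; origin under its centre. It stands loose on the worktop, 0.6 kg
- nut0: nut in its shell, a rounded wooden-brown piece 23 mm across and 24 mm long; origin at one end of its long (z) axis; 12 g; starts in the mug
- nut1: second nut, like nut0
- nut2: third nut, like nut0
- clamp: one-hand bar clamp, its fixed part, bolted down: wooden plank 120 x 340 mm, top 12 mm up, origin under its centre, bar along y (line x = 0). At -y the fixed jaw, 32 mm wide, 93 mm high, its face at y = -115 mm looking to +y. The mug stands between this face and the pad. At +y the head, 42 mm wide, y = 66 to 130, 116 mm high, with a fixed upright grip 26 mm wide, y = 111 to 128, 183 mm high
- fixed_jaw: the fixed jaw; its frame is the clamp's (same origin and axes), its face at y = -115 mm
- grip_rear (a point): rear (+y) face of the fixed grip, on the middle line, 155 mm above the worktop (axes as the clamp's)
- trigger_pad (a point): middle of the trigger's front (-y) face, 155 mm above the worktop when released, where a finger presses it toward +y. At rest it lies 51 mm (in -y) from grip_rear, fully squeezed about 38 mm. The trigger is a lever 22 mm wide (x) and 10 mm thick, its pivot 44 mm below this point and its top 25 mm above it
- trigger (a joint): angle of the trigger, 0 released to 0.30 rad squeezed (top swings to +y, to the grip). A spring (3 to 6 N at the finger) returns it; squeezing takes 12 to 22 N. It drives the bar by a pawl, 45 mm of bar per rad, after up to 6 mm of play; on release the pawl clicks back over 6 mm teeth and the bar stays, so a full stroke advances the jaw by about 12 mm (6 to 13)
- jaw (a joint): travel of the bar with the moving jaw toward the fixed jaw (-y of the clamp), 0 to 0.075 m; it starts between 0.006 and 0.024. Friction of 8 N holds it where it was left
- pad_face (a point): middle of the face of the sprung pad on the moving jaw, looking to -y, 30 mm wide and 64 mm high; it is 123 mm from the fixed jaw's face when jaw and pad are 0, less the jaw's travel
- pad (a joint): how far the pad is pushed back into its spring, 0 out to 0.014 m fully in; 1 N per mm. Wanted at the end: 0.002 to 0.008; over 0.011 counts as crushing
- lemon: lemon, a bystander
- garlic: garlic bulb, a bystander
- teabox: tea box 73 x 132 x 86 mm, a bystander

How it is judged:
By the outcome, as a careful person would: the job done as asked, in the order asked, and still so for the second after the job is handed in, while the arm keeps its last pose, push and grip.
It also fails if it takes over 72 s, if anything falls off the work surface, if the arm or the gripper's body presses on something with over 40 N, if the wrist force passes 120 N, or if a joint passes its speed limit or range.

## Working session

There is one attempt and no reset: what is moved stays moved. The work goes in short steps, Python scripts to look and compute and a shell command to move; the robot and the scene stay as the last step left them, time stands still between calls to the robot, and variables do not carry over. Pictures are saved under pics/ and viewed, at most 10 in all, crops included, and the job is handed in when it is done.

```bash
ls; mkdir -p pics; python3 - <<'E'
from station import sensors, capture, camera_info, r
import cv2
o=sensors.get_obs(); print(o); print(r.grip_point_offset)
for n in("scene","top"):
    cv2.imwrite(f"pics/{n}0.png",capture(n)[:,:,::-1]); print(camera_info(n))
print(camera_info("wrist"))
E
```

```text
pics
{'time': 0.0, 'qpos': array([-1.35660911,  0.33287292, -0.06471648,  1.46091479,  0.02160294,
        1.34993725, -0.08847781]), 'joint_vel': array([ 0.00022061, -0.0008312 , -0.0012911 ,  0.00273742,  0.00229338,
        0.00011462,  0.00086294]), 'tau': array([-3.88563885e-04, -6.23269773e+01,  2.43245991e-02, -3.89879537e+01,
       -6.14151056e-02,  4.01107210e-02,  1.31222923e-04]), 'tool_pos': array([0.14651917, 0.60718222, 0.22176601]), 'eef_rot': array([ 1.18087965e-01,  9.93002878e-01, -7.16346221e-04, -5.25496980e-05]), 'ft_force': array([ 0.34754779, -0.52932689, -0.54201456]), 'wrist_torque': array([ 0.00283464, -0.04782895,  0.04005667]), 'grip_force': 0.0, 'grip_width': 0.08727726202602959}
-0.0187
{'fov_y': 46.00748304921646, 'cx': 256.4338279898869, 'cy': 183.8716225305638, 'k1': -0.12275497141034786, 'origin': array([0.24524941, 0.51694456, 0.8786795 ]), 'rotation': array([-0.2337609 ,  0.91053973, -0.33241109,  0.07600074])}
{'fov_y': 48.76671379488518, 'cx': 255.5997812568028, 'cy': 187.77132631562125, 'k1': -0.10245627097733095, 'origin': array([ 0.44302777, -0.05149692,  1.13700931]), 'rotation': array([-0.69818111,  0.71393518, -0.03692844,  0.03841852])}
{'fov_y': 63.42722820695116, 'cx': 252.07861169265712, 'cy': 192.63591442633282, 'k1': 0.028764007744459277, 'origin': array([0.07213214, 0.624757  , 0.38562041]), 'rotation': array([0.77735162, 0.61312146, 0.08674281, 0.11082521])}
```

View pics/top0.png

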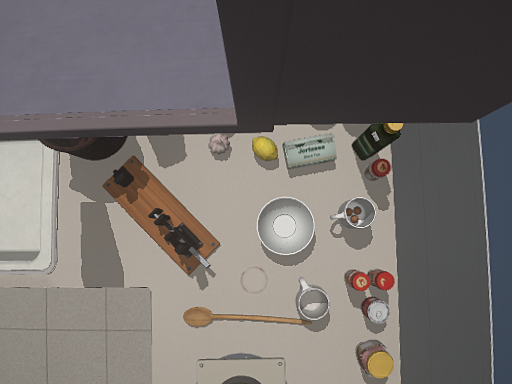

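View pics/scene0.png

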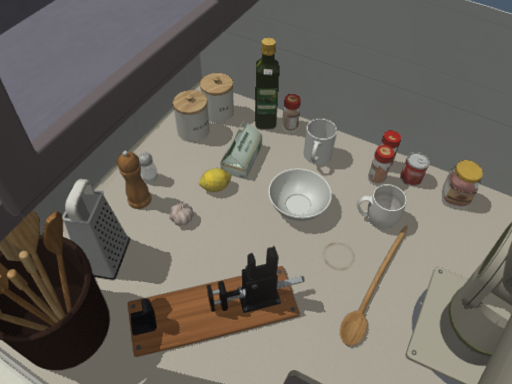

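Top view: mug with nuts at (358,213), handle to the left (335,218). The bowl is at (286,226). The clamp's plank corners are about (134,156), (104,184), (188,274), (219,243), with the fixed jaw at (123,176) and the head at about (185,240). The scene view agrees. The mug at (313,303) is an empty lookalike.

```bash
cat > h.py <<'E'
import numpy as np, cv2
from scipy.spatial.transform import Rotation as R
from station import sensors, capture, camera_info, r
def K(c): 
    f=192/np.tan(np.radians(c['fov_y']/2)); return np.array([[f,0,c['cx']],[0,f,c['cy']],[0,0,1.]]),np.array([c['k1'],0,0,0,0.])
def ray(c,uv):
    k,d=K(c); p=cv2.undistortPoints(np.array(uv,float).reshape(-1,1,2),k,d)[:,0]
    return R.from_quat(c['rotation']).apply(np.c_[p,np.ones(len(p))])
def atz(c,uv,z):
    v=ray(c,uv); o=np.array(c['origin']); return o+v*((z-o[2])/v[:,2])[:,None]
def proj(c,P):
    k,d=K(c); q=R.from_quat(c['rotation']).inv().apply(np.atleast_2d(P)-c['origin'])
    return cv2.projectPoints(q,np.zeros(3),np.zeros(3),k,d)[0][:,0]
def tool():
    o=sensors.get_obs(); return np.array(o['tool_pos']),R.from_quat(o['eef_rot']),o
E
python3 - <<'E'
from h import *
c=camera_info("top"); im=cv2.imread("pics/top0.png")
cv2.imwrite("pics/topz.png",cv2.resize(im[130:330,95:395],None,fx=2.66,fy=2.66,interpolation=cv2.INTER_CUBIC))
for n in("top","scene"):
    c=camera_info(n); im=cv2.imread(f"pics/{n}0.png"); h=cv2.cvtColor(im,cv2.COLOR_BGR2HSV)
    m=cv2.inRange(h,(3,110,40),(16,255,220)); cnt=max(cv2.findContours(m,0,2)[0],key=cv2.contourArea)
    hull=cv2.convexHull(cnt)[:,0]; w=atz(c,hull,0.012)
    rc=cv2.minAreaRect(w[:,:2].astype(np.float32)); print(n,rc,cv2.boundingRect(cnt)); print(cv2.boxPoints(rc))
c=camera_info("top")
print("origin px",proj(c,[0,0,0]),"mug rim",atz(c,[358,212],.097),"handle",atz(c,[336,218],.075),"bowl",atz(c,[286,226],.055))
E
```

```text
top ((0.49895429611206055, 0.20778413116931915), (0.33505719900131226, 0.11843425780534744), 43.68675994873047) (103, 156, 117, 119)
[[0.3369077  0.13489103]
 [0.41871208 0.04924808]
 [0.66100085 0.28067723]
 [0.5791965  0.3663202 ]]
scene ((0.4969521462917328, 0.21022263169288635), (0.33611762523651123, 0.1188870370388031), 43.96299362182617) (131, 282, 168, 74)
[[0.33472008 0.13634402]
 [0.41725066 0.05077053]
 [0.6591842  0.28410125]
 [0.5766536  0.36967474]]
origin px [[241.17976932 401.58812011]] mug rim [[ 0.48853457 -0.30186644  0.097     ]] handle [[ 0.47582306 -0.25069543  0.075     ]] bowl [[ 0.45918399 -0.1257492   0.055     ]]
```

View pics/topz.png

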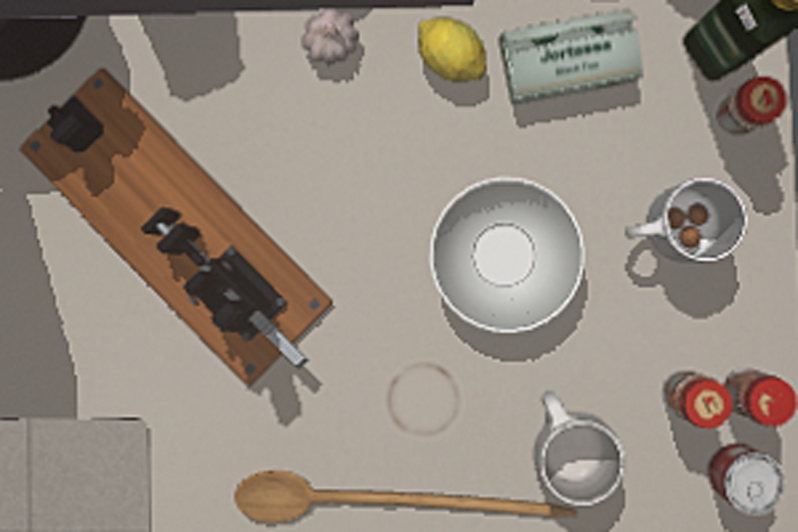

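The zoomed view puts the mug's rim centre at about (360.4,212.7), its handle tip at (333,217) and the bowl's centre at (286,226). The plank fits agree between the cameras to 3 mm, and its size matches 340 x 120.

```bash
cat >> h.py <<'E'
def row(Gt,Rt,n,cmd=None):
    """constant row (rotvec,shift) x n from the present (or given cmd=(tcp,R)) pose to grasp point Gt / orientation Rt"""
    p,R0,_=tool() if cmd is None else (*cmd,0)
    Rt=R.from_matrix(Rt) if not isinstance(Rt,R) else Rt
    t=np.array(Gt)-Rt.apply([0,0,r.grip_point_offset])
    w=(R0.inv()*Rt).as_rotvec()/n
    M=sum((R0*R.from_rotvec(k*w)).as_matrix() for k in range(n))
    s=np.linalg.solve(M,t-p); print(n,"rows",np.round([*w,*s],4).tolist(),"|s|",np.linalg.norm(s).round(3),"|w|",np.linalg.norm(w).round(3)); return t,Rt
def frame(yaw_y,lean_heading,lean):
    """tool y horizontal at yaw_y; z leans from straight down by `lean` toward lean_heading (rad)"""
    z=np.array([np.sin(lean)*np.cos(lean_heading),np.sin(lean)*np.sin(lean_heading),-np.cos(lean)])
    y=np.array([np.cos(yaw_y),np.sin(yaw_y),0]); return np.c_[np.cross(y,z),y,z]
MUG=np.array([.4867,-.3078]); HY=np.radians(97.); HD=np.array([np.cos(HY),np.sin(HY)])
E
python3 - <<'E'
from h import *
a=row([.5,.1,.32],frame(HY-np.pi/2,HY+np.pi,0),16)
F=frame(HY-np.pi/2,HY+np.pi,np.radians(35)); G=np.r_[MUG+.061*HD,.057]
b=row(G-.10*F[:,2],F,16,a); row(G,F,8,b); print(G,b[0])
E
```

```text
16 rows [-0.0001, 0.0, 0.0757, -0.0406, -0.0064, -0.005] |s| 0.041 |w| 0.076
16 rows [0.0, -0.0382, 0.0, -0.0148, -0.0039, 0.0161] |s| 0.022 |w| 0.038
8 rows [0.0, 0.0, 0.0, -0.0, -0.0, 0.0125] |s| 0.012 |w| 0.0
[ 0.47926597 -0.24725468  0.057     ] [ 0.47358299 -0.20097051  0.12359706]
```

```bash
python3 -m jog '[[[0,0,0.0757,-0.0406,-0.0064,-0.005,1],[0,0,0.0757,-0.0406,-0.0064,-0.005,1],[0,0,0.0757,-0.0406,-0.0064,-0.005,1],[0,0,0.0757,-0.0406,-0.0064,-0.005,1],[0,0,0.0757,-0.0406,-0.0064,-0.005,1],[0,0,0.0757,-0.0406,-0.0064,-0.005,1],[0,0,0.0757,-0.0406,-0.0064,-0.005,1],[0,0,0.0757,-0.0406,-0.0064,-0.005,1]]]' && python3 -m jog '[[[0,0,0.0757,-0.0406,-0.0064,-0.005,1],[0,0,0.0757,-0.0406,-0.0064,-0.005,1],[0,0,0.0757,-0.0406,-0.0064,-0.005,1],[0,0,0.0757,-0.0406,-0.0064,-0.005,1],[0,0,0.0757,-0.0406,-0.0064,-0.005,1],[0,0,0.0757,-0.0406,-0.0064,-0.005,1],[0,0,0.0757,-0.0406,-0.0064,-0.005,1],[0,0,0.0757,-0.0406,-0.0064,-0.005,1]]]'; python3 - <<'E'
from h import *
print(tool()[2]['qpos'])
F=frame(HY-np.pi/2,HY+np.pi,np.radians(35)); G=np.r_[MUG+.061*HD,.057]
b=row(G-.10*F[:,2],F,16)
E
```

```text
time: 0.9
tool_pos: [0.4038, 0.408, 0.2623]
eef_rot: [0.41, 0.912, -0.0, -0.0]
ft_force: [1.5, -0.5, -0.1]
grip_width: 0.0874
grip_force: 0.0
time: 1.7
tool_pos: [0.5007, 0.099, 0.3024]
eef_rot: [0.664, 0.748, -0.0, -0.0]
ft_force: [0.1, -0.5, -0.5]
grip_width: 0.0868
grip_force: 0.0
[-0.7259972   0.03068687  0.45640007  1.6508852  -0.01356647  1.46361561
 -0.14884525]
16 rows [-0.0001, -0.0382, -0.0002, -0.0147, -0.0039, 0.0162] |s| 0.022 |w| 0.038
```

```bash
python3 -m jog '[[[0,-0.0382,0,-0.0147,-0.0039,0.0162,1],[0,-0.0382,0,-0.0147,-0.0039,0.0162,1],[0,-0.0382,0,-0.0147,-0.0039,0.0162,1],[0,-0.0382,0,-0.0147,-0.0039,0.0162,1],[0,-0.0382,0,-0.0147,-0.0039,0.0162,1],[0,-0.0382,0,-0.0147,-0.0039,0.0162,1],[0,-0.0382,0,-0.0147,-0.0039,0.0162,1],[0,-0.0382,0,-0.0147,-0.0039,0.0162,1]]]' && python3 -m jog '[[[0,-0.0382,0,-0.0147,-0.0039,0.0162,1],[0,-0.0382,0,-0.0147,-0.0039,0.0162,1],[0,-0.0382,0,-0.0147,-0.0039,0.0162,1],[0,-0.0382,0,-0.0147,-0.0039,0.0162,1],[0,-0.0382,0,-0.0147,-0.0039,0.0162,1],[0,-0.0382,0,-0.0147,-0.0039,0.0162,1],[0,-0.0382,0,-0.0147,-0.0039,0.0162,1],[0,-0.0382,0,-0.0147,-0.0039,0.0162,1]]]'; python3 - <<'E'
from h import *
print(tool()[2]['qpos'])
F=frame(HY-np.pi/2,HY+np.pi,np.radians(35)); G=np.r_[MUG+.061*HD,.057]
row(G,F,8)
c=camera_info("wrist"); im=capture("wrist")[:,:,::-1].copy()
H=np.r_[MUG+.07*HD,.07]
t=np.linspace(0,2*np.pi,40); rim=np.c_[MUG[0]+.0385*np.cos(t),MUG[1]+.0385*np.sin(t),0*t+.097]
for p in proj(c,rim): cv2.circle(im,tuple(int(v) for v in p),1,(0,0,255),-1)
for p in proj(c,np.array([np.r_[MUG+d*HD,.088] for d in(.04,.055,.07)])): cv2.circle(im,tuple(int(v) for v in p),2,(0,255,0),-1)
cv2.imwrite("pics/w1.png",im)
E
```

```text
time: 2.5
tool_pos: [0.4858, -0.036, 0.1895]
eef_rot: [0.654, 0.74, -0.101, 0.114]
ft_force: [-0.2, 0.0, 0.1]
grip_width: 0.0869
grip_force: 0.0
time: 3.3
tool_pos: [0.4746, -0.1996, 0.1227]
eef_rot: [0.631, 0.714, -0.2, 0.226]
ft_force: [0.1, -0.8, 0.3]
grip_width: 0.0869
grip_force: 0.0
[-0.62497955  0.1205659   0.55288517  2.11452703  0.66524794  1.00586321
 -0.34179482]
8 rows [0.0, 0.0002, 0.0001, -0.0002, -0.0001, 0.0125] |s| 0.012 |w| 0.0
```

View pics/w1.png

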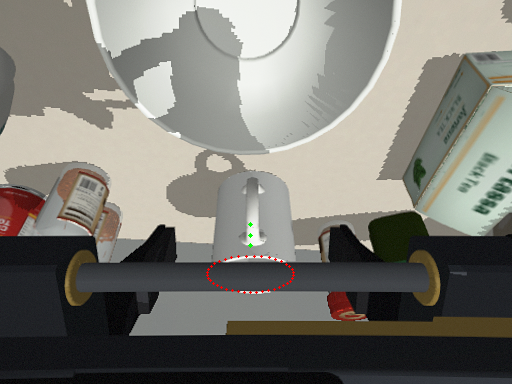

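Overlay: the predicted rim matches the mug (centre about 250 against 253) and the handle stands at column 254, so the pose is good to about 3 mm. I'll grasp now.

```bash
python3 -m jog '[[[0,0,0,0,0,0.0125,1],[0,0,0,0,0,0.0125,1],[0,0,0,0,0,0.0125,1],[0,0,0,0,0,0.0125,1],[0,0,0,0,0,0.0125,1],[0,0,0,0,0,0.0125,1],[0,0,0,0,0,0.0125,1],[0,0,0,0,0,0.0125,1]]]' && python3 -m jog '[[[0,0,0,0,0,0,-1],[0,0,0,0,0,0,-1],[0,0,0,0,0,0,-1],[0,0,0,0,0,0,-1],[0,0,0,0,0,0,-1],[0,0,0,0,0,0,-1],[0,0,0,0,0,0,-1],[0,0,0,0,0,0,-1]]]' 55; python3 - <<'E'
from h import *
p,R0,o=tool(); print(o['qpos'],p+R0.apply([0,0,r.grip_point_offset]))
E
```

```text
time: 4.15
tool_pos: [0.4821, -0.2556, 0.0408]
eef_rot: [0.632, 0.715, -0.199, 0.225]
ft_force: [0.4, -0.4, 0.6]
grip_width: 0.0873
grip_force: 0.0
time: 4.95
tool_pos: [0.4819, -0.2558, 0.0413]
eef_rot: [0.632, 0.714, -0.199, 0.225]
ft_force: [1.1, 0.6, 0.5]
grip_width: 0.0313
grip_force: 0.0
[-0.51089509  0.32250434  0.59119778  2.13825456  0.65965251  0.73515088
 -0.3287336 ] [ 0.48060131 -0.24516844  0.05658677]
```

```bash
python3 -m jog '[[[0,0,0,0,0,0,-1],[0,0,0,0,0,0,-1],[0,0,0,0,0,0,-1],[0,0,0,0,0,0,-1],[0,0,0,-0.0029,0,-0.0041,-1],[0,0,0,-0.0057,0,-0.0082,-1],[0,0,0,-0.0057,0,-0.0082,-1],[0,0,0,-0.0057,0,-0.0082,-1]]]' 55; python3 - <<'E'
from h import *
p,R0,o=tool(); print(o['qpos'],p+R0.apply([0,0,r.grip_point_offset]))
# mug in tool frame at grasp (mug frame -> tool)
F=frame(HY-np.pi/2,HY+np.pi,np.radians(35))
mz=F.T@[0,0,1]; mh=F.T@np.r_[HD,0]   # mug up, handle dir in tool
B=np.array([.459,-.126])
for head in (-105,-83):
  for e in (0,10):
    h0=np.radians(head); z=np.array([np.cos(h0)*np.cos(np.radians(e)),np.sin(h0)*np.cos(np.radians(e)),np.sin(np.radians(e))])
    y=np.cross([0,0,1],z); y/=np.linalg.norm(y); y=-y if np.dot(y,F[:,1])<0 else y
    F0=np.c_[np.cross(y,z),y,z]
    for s in (1,):
      for roll in (0,90,110,130,150,165):
        Fr=F0@R.from_rotvec([0,0,s*np.radians(roll)]).as_matrix()
        up=Fr@mz; c=Fr@(-.061*mh+.040*mz)  # mouth centre from G
        d=-np.array([0,0,1])+up*up[2]; d/=np.linalg.norm(d)  # lowest rim dir
        print(head,e,s*roll,"tilt",np.degrees(np.arccos(up[2])).round(),"lip",(c+.0385*d).round(3),"mouth",up.round(2))
E
```

```text
time: 5.75
tool_pos: [0.482, -0.2557, 0.0773]
eef_rot: [0.632, 0.714, -0.199, 0.225]
ft_force: [0.0, 0.2, -3.5]
grip_width: 0.0139
grip_force: 54.1
[-0.52350082  0.24156857  0.59784497  2.1215635   0.6609348   0.8190147
 -0.28461723] [ 0.48071679 -0.24505642  0.09263311]
-105 0 0 tilt 55.0 lip [0.005 0.019 0.041] mouth [0.21 0.79 0.57]
-105 0 90 tilt 90.0 lip [-0.071  0.017 -0.038] mouth [-0.34  0.94  0.  ]
-105 0 110 tilt 101.0 lip [-0.064  0.008 -0.063] mouth [-0.31  0.93 -0.2 ]
-105 0 130 tilt 112.0 lip [-0.051 -0.002 -0.083] mouth [-0.21  0.9  -0.37]
-105 0 150 tilt 120.0 lip [-0.034 -0.012 -0.097] mouth [-0.07  0.87 -0.5 ]
-105 0 165 tilt 124.0 lip [-0.021 -0.019 -0.102] mouth [ 0.07  0.83 -0.55]
-105 10 0 tilt 65.0 lip [0.007 0.026 0.037] mouth [0.23 0.88 0.42]
-105 10 90 tilt 98.0 lip [-0.069  0.012 -0.038] mouth [-0.35  0.93 -0.14]
-105 10 110 tilt 110.0 lip [-0.063 -0.001 -0.06 ] mouth [-0.32  0.89 -0.34]
-105 10 130 tilt 120.0 lip [-0.051 -0.014 -0.079] mouth [-0.23  0.83 -0.51]
-105 10 150 tilt 129.0 lip [-0.036 -0.027 -0.092] mouth [-0.09  0.77 -0.63]
-105 10 165 tilt 133
[... 239 characters left out ...]
-0.063] mouth [-0.63  0.75 -0.2 ]
-83 0 130 tilt 112.0 lip [-0.047 -0.021 -0.083] mouth [-0.54  0.76 -0.37]
-83 0 150 tilt 120.0 lip [-0.027 -0.024 -0.097] mouth [-0.38  0.78 -0.5 ]
-83 0 165 tilt 124.0 lip [-0.012 -0.025 -0.102] mouth [-0.25  0.79 -0.55]
-83 10 0 tilt 65.0 lip [-0.003  0.027  0.037] mouth [-0.11  0.9   0.42]
-83 10 90 tilt 98.0 lip [-0.068 -0.015 -0.038] mouth [-0.67  0.73 -0.14]
-83 10 110 tilt 110.0 lip [-0.059 -0.024 -0.06 ] mouth [-0.63  0.7  -0.34]
-83 10 130 tilt 120.0 lip [-0.042 -0.032 -0.079] mouth [-0.53  0.68 -0.51]
-83 10 150 tilt 129.0 lip [-0.023 -0.039 -0.092] mouth [-0.37  0.68 -0.63]
-83 10 165 tilt 133.0 lip [-0.008 -0.042 -0.097] mouth [-0.23  0.69 -0.69]
```

```bash
python3 -m jog '[[[0,0,0,-0.0072,0,-0.0102,-1],[0,0,0,-0.0072,0,-0.0102,-1],[0,0,0,-0.0072,0,-0.0102,-1],[0,0,0,-0.0072,0,-0.0102,-1],[0,0,0,-0.0072,0,-0.0102,-1],[0,0,0,-0.0072,0,-0.0102,-1],[0,0,0,-0.0072,0,-0.0102,-1],[0,0,0,-0.0072,0,-0.0102,-1]]]'; cat >> h.py <<'E'
def pour(head,e,roll):
    h0,e=np.radians([head,e]); z=np.array([np.cos(h0)*np.cos(e),np.sin(h0)*np.cos(e),np.sin(e)])
    y=np.cross(z,[0,0,1]); y/=np.linalg.norm(y); y=-y if y[0]<0 else y
    return np.c_[np.cross(y,z),y,z]@R.from_rotvec([0,0,np.radians(roll)]).as_matrix()
E
python3 - <<'E'
from h import *
a=row([.512,-.145,.22],pour(-95,5,0),16)
row([.512,-.145,.20],pour(-95,5,140),24,a)
E
```

```text
time: 6.55
tool_pos: [0.4819, -0.2561, 0.1771]
eef_rot: [0.632, 0.714, -0.199, 0.225]
ft_force: [0.4, -0.5, -2.8]
grip_width: 0.0136
grip_force: 54.1
16 rows [0.0125, -0.0652, 0.0058, 0.0001, 0.0018, -0.0067] |s| 0.007 |w| 0.067
24 rows [0.0, -0.0, 0.1018, 0.0004, -0.001, -0.0001] |s| 0.001 |w| 0.102
```

```bash
python3 -m jog '[[[0.0125,-0.0652,0.0058,0,0.0018,-0.0067,-1],[0.0125,-0.0652,0.0058,0,0.0018,-0.0067,-1],[0.0125,-0.0652,0.0058,0,0.0018,-0.0067,-1],[0.0125,-0.0652,0.0058,0,0.0018,-0.0067,-1],[0.0125,-0.0652,0.0058,0,0.0018,-0.0067,-1],[0.0125,-0.0652,0.0058,0,0.0018,-0.0067,-1],[0.0125,-0.0652,0.0058,0,0.0018,-0.0067,-1],[0.0125,-0.0652,0.0058,0,0.0018,-0.0067,-1]]]' && python3 -m jog '[[[0.0125,-0.0652,0.0058,0,0.0018,-0.0067,-1],[0.0125,-0.0652,0.0058,0,0.0018,-0.0067,-1],[0.0125,-0.0652,0.0058,0,0.0018,-0.0067,-1],[0.0125,-0.0652,0.0058,0,0.0018,-0.0067,-1],[0.0125,-0.0652,0.0058,0,0.0018,-0.0067,-1],[0.0125,-0.0652,0.0058,0,0.0018,-0.0067,-1],[0.0125,-0.0652,0.0058,0,0.0018,-0.0067,-1],[0.0125,-0.0652,0.0058,0,0.0018,-0.0067,-1]]]'; python3 - <<'E'
from h import *
p,R0,o=tool(); print(o['qpos'],p+R0.apply([0,0,r.grip_point_offset]),R0.as_matrix().round(2).tolist())
row([.512,-.145,.20],pour(-95,5,140),24)
E
```

```text
time: 7.35
tool_pos: [0.4945, -0.2148, 0.2119]
eef_rot: [0.585, 0.606, -0.385, 0.376]
ft_force: [-0.0, 0.8, -2.8]
grip_width: 0.0136
grip_force: 54.2
time: 8.15
tool_pos: [0.5111, -0.1629, 0.2217]
eef_rot: [-0.498, -0.456, 0.544, -0.499]
ft_force: [-0.1, 0.8, -2.4]
grip_width: 0.014
grip_force: 54.3
[-0.83015956  0.80060233  0.51366375  1.85010465  0.98405123  1.65945561
 -0.91333754] [ 0.51268994 -0.1443461   0.22005738] [[-0.01, 1.0, -0.09], [-0.09, -0.09, -0.99], [-1.0, 0.0, 0.09]]
24 rows [0.0001, 0.0, 0.1018, 0.0004, -0.001, -0.0] |s| 0.001 |w| 0.102
```

```bash
python3 -m jog '[[[0,0,0.1018,0.0004,-0.001,0,-1],[0,0,0.1018,0.0004,-0.001,0,-1],[0,0,0.1018,0.0004,-0.001,0,-1],[0,0,0.1018,0.0004,-0.001,0,-1],[0,0,0.1018,0.0004,-0.001,0,-1],[0,0,0.1018,0.0004,-0.001,0,-1],[0,0,0.1018,0.0004,-0.001,0,-1],[0,0,0.1018,0.0004,-0.001,0,-1]]]';  python3 - <<'E'
from h import *
p,R0,o=tool(); print(o['qpos'],p+R0.apply([0,0,r.grip_point_offset]))
im=capture("scene")[:,:,::-1]; cv2.imwrite("pics/s1.png",im[60:360,150:450])
E
```

```text
time: 8.95
tool_pos: [0.5047, -0.1633, 0.2161]
eef_rot: [0.639, 0.221, -0.3, 0.673]
ft_force: [-0.7, 0.5, -3.1]
grip_width: 0.0141
grip_force: 54.3
[-0.91711847  0.84269892  0.61561718  1.86914702  0.92258922  1.59436759
 -1.71207765] [ 0.50629362 -0.14478484  0.21444341]
```

View pics/s1.png

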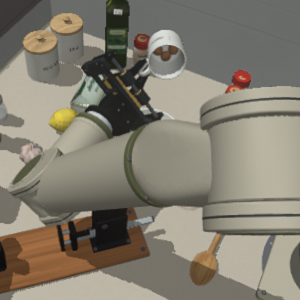

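The scene picture shows the mug in the gripper over the bowl with the nuts still inside, near (167,52) in the crop. Joint 7 runs towards its limit in this sense, so I'll roll the other way with another heading.

```bash
python3 - <<'E'
from h import *
F=frame(HY-np.pi/2,HY+np.pi,np.radians(35)); mz=F.T@[0,0,1]; mh=F.T@np.r_[HD,0]
for roll in (0,-90,-110,-130,-145):
    Fr=pour(-130,5,roll); up=Fr@mz; c=Fr@(-.061*mh+.040*mz)
    d=-np.array([0,0,1])+up*up[2]; d/=np.linalg.norm(d)
    print(roll,"tilt",np.degrees(np.arccos(up[2])).round(),"lip",(c+.0385*d).round(3),"mouth",up.round(2))
G=[.415,-.105,.21]
a=row(G,pour(-130,5,0),16); row(G,pour(-130,5,-140),24,a)
E
```

```text
0 tilt 60.0 lip [0.015 0.018 0.039] mouth [0.56 0.66 0.5 ]
-90 tilt 94.0 lip [ 0.052 -0.049 -0.038] mouth [ 0.96  0.26 -0.07]
-110 tilt 105.0 lip [ 0.04  -0.05  -0.062] mouth [ 0.93  0.27 -0.27]
-130 tilt 116.0 lip [ 0.023 -0.047 -0.081] mouth [ 0.84  0.32 -0.44]
-145 tilt 123.0 lip [ 0.009 -0.042 -0.092] mouth [ 0.75  0.38 -0.54]
16 rows [0.036, -0.0158, -0.0532, -0.0028, -0.0067, -0.0003] |s| 0.007 |w| 0.066
24 rows [0.0, -0.0, -0.1018, -0.0, -0.0, -0.0] |s| 0.0 |w| 0.102
```

```bash
python3 - <<'E'
from h import *
row([.40,-.085,.205],pour(-130,5,0),16)
E
```

```text
16 rows [0.036, -0.0158, -0.0532, -0.0032, -0.0081, -0.0011] |s| 0.009 |w| 0.066
```

```bash
python3 -m jog '[[[0.036,-0.0158,-0.0532,-0.0032,-0.0081,-0.0011,-1],[0.036,-0.0158,-0.0532,-0.0032,-0.0081,-0.0011,-1],[0.036,-0.0158,-0.0532,-0.0032,-0.0081,-0.0011,-1],[0.036,-0.0158,-0.0532,-0.0032,-0.0081,-0.0011,-1],[0.036,-0.0158,-0.0532,-0.0032,-0.0081,-0.0011,-1],[0.036,-0.0158,-0.0532,-0.0032,-0.0081,-0.0011,-1],[0.036,-0.0158,-0.0532,-0.0032,-0.0081,-0.0011,-1],[0.036,-0.0158,-0.0532,-0.0032,-0.0081,-0.0011,-1]]]' && python3 -m jog '[[[0.036,-0.0158,-0.0532,-0.0032,-0.0081,-0.0011,-1],[0.036,-0.0158,-0.0532,-0.0032,-0.0081,-0.0011,-1],[0.036,-0.0158,-0.0532,-0.0032,-0.0081,-0.0011,-1],[0.036,-0.0158,-0.0532,-0.0032,-0.0081,-0.0011,-1],[0.036,-0.0158,-0.0532,-0.0032,-0.0081,-0.0011,-1],[0.036,-0.0158,-0.0532,-0.0032,-0.0081,-0.0011,-1],[0.036,-0.0158,-0.0532,-0.0032,-0.0081,-0.0011,-1],[0.036,-0.0158,-0.0532,-0.0032,-0.0081,-0.0011,-1]]]'; python3 - <<'E'
from h import *
p,R0,o=tool(); print(o['qpos'],p+R0.apply([0,0,r.grip_point_offset]))
row([.40,-.085,.205],pour(-130,5,-145),24)
E
```

```text
time: 9.8
tool_pos: [0.441, -0.1412, 0.198]
eef_rot: [0.646, 0.265, -0.505, 0.507]
ft_force: [-0.1, -0.1, -3.4]
grip_width: 0.0139
grip_force: 54.3
time: 10.6
tool_pos: [0.387, -0.099, 0.2084]
eef_rot: [-0.609, -0.288, 0.672, -0.307]
ft_force: [0.0, -0.2, -2.2]
grip_width: 0.0138
grip_force: 54.3
[-0.72846303  0.91427466  0.5136452   1.66853467  0.5320589   2.03311561
 -0.89952873] [ 0.39903967 -0.08479847  0.20667513]
24 rows [-0.0004, -0.0001, -0.1049, -0.0, 0.0001, -0.0] |s| 0.0 |w| 0.105
```

```bash
python3 -m jog '[[[0,0,-0.105,0,0,0,-1],[0,0,-0.105,0,0,0,-1],[0,0,-0.105,0,0,0,-1],[0,0,-0.105,0,0,0,-1],[0,0,-0.105,0,0,0,-1],[0,0,-0.105,0,0,0,-1],[0,0,-0.105,0,0,0,-1],[0,0,-0.105,0,0,0,-1]]]' && python3 -m jog '[[[0,0,-0.105,0,0,0,-1],[0,0,-0.105,0,0,0,-1],[0,0,-0.105,0,0,0,-1],[0,0,-0.105,0,0,0,-1],[0,0,-0.105,0,0,0,-1],[0,0,-0.105,0,0,0,-1],[0,0,-0.105,0,0,0,-1],[0,0,-0.105,0,0,0,-1]]]' && python3 -m jog '[[[0,0,-0.105,0,0,0,-1],[0,0,-0.105,0,0,0,-1],[0,0,-0.105,0,0,0,-1],[0,0,-0.105,0,0,0,-1],[0,0,-0.105,0,0,0,-1],[0,0,-0.105,0,0,0,-1],[0,0,-0.105,0,0,0,-1],[0,0,-0.105,0,0,0,-1]]]'; python3 - <<'E'
from h import *
p,R0,o=tool(); print(o['qpos'],p+R0.apply([0,0,r.grip_point_offset]))
a=capture("scene")[:,:,::-1]; b=capture("top")[:,:,::-1]
cv2.imwrite("pics/s2.png",np.hstack([cv2.resize(a[60:360,200:500],(400,400)),cv2.resize(b[130:330,200:400],(400,400))]))
E
```

```text
time: 11.4
tool_pos: [0.3873, -0.0991, 0.2083]
eef_rot: [-0.438, -0.512, 0.739, -0.006]
ft_force: [0.9, -0.0, -3.6]
grip_width: 0.0137
grip_force: 54.4
time: 12.2
tool_pos: [0.3873, -0.0991, 0.2083]
eef_rot: [-0.191, -0.646, 0.677, 0.296]
ft_force: [0.6, 0.5, -2.7]
grip_width: 0.0144
grip_force: 54.4
time: 13.0
tool_pos: [0.3873, -0.0992, 0.2084]
eef_rot: [-0.089, 0.668, -0.498, -0.546]
ft_force: [-0.4, 0.4, -1.8]
grip_width: 0.0139
grip_force: 54.4
[-0.68449173  0.89461157  0.45250491  1.66647661  0.55438127  2.05438976
  1.58884707] [ 0.39924852 -0.08491524  0.2066434 ]
```

View pics/s2.png

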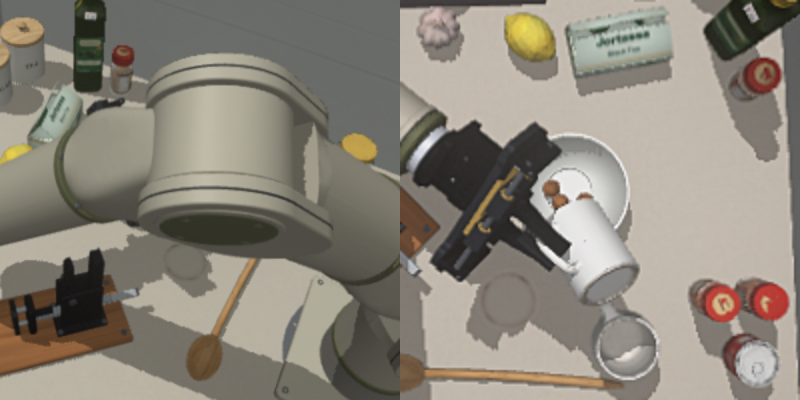

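The top view shows nuts in the bowl at (551,187), (560,201) and (585,198). I'll lift, roll back and check.

```bash
python3 - <<'E'
from h import *
a=row([.42,-.085,.30],pour(-130,5,0),24)
C=np.array([.498,.209]); cy=np.radians(43.8)
cx=np.array([-np.sin(cy),np.cos(cy)])
F=frame(cy,np.radians(133.8)+np.pi,np.radians(35)); print(F.round(2).tolist())
c0=C-.062*(-np.array([np.cos(cy),np.sin(cy)])); m=C+.062*np.array([np.cos(cy),np.sin(cy)]); print("mug target",m)
row(np.r_[m+.061*cx,.25],F,24,a)
c=camera_info("top")
for n,uv,z in(("pad",[155.9,212.7],.06),("fixed top face?",[131,178],.093)):
    w=atz(c,[uv],z)[0,:2]-C; print(n,"clamp x,y",w@cx,-w@[np.cos(cy),np.sin(cy)])
E
```

```text
24 rows [-0.0003, 0.0, 0.1055, -0.0022, -0.0048, -0.0002] |s| 0.005 |w| 0.105
[[-0.57, 0.72, 0.4], [0.59, 0.69, -0.41], [-0.57, 0.0, -0.82]]
mug target [0.54274913 0.25191288]
24 rows [-0.0574, 0.0353, -0.0268, 0.0094, 0.0052, -0.0159] |s| 0.019 |w| 0.073
pad clamp x,y -0.0035228375700375766 0.0007385794065290727
fixed top face? clamp x,y -0.023255451252438258 -0.10026457790415967
```

```bash
python3 -m jog '[[[0,0,0.1055,-0.0022,-0.0048,0,-1],[0,0,0.1055,-0.0022,-0.0048,0,-1],[0,0,0.1055,-0.0022,-0.0048,0,-1],[0,0,0.1055,-0.0022,-0.0048,0,-1],[0,0,0.1055,-0.0022,-0.0048,0,-1],[0,0,0.1055,-0.0022,-0.0048,0,-1],[0,0,0.1055,-0.0022,-0.0048,0,-1],[0,0,0.1055,-0.0022,-0.0048,0,-1]]]' && python3 -m jog '[[[0,0,0.1055,-0.0022,-0.0048,0,-1],[0,0,0.1055,-0.0022,-0.0048,0,-1],[0,0,0.1055,-0.0022,-0.0048,0,-1],[0,0,0.1055,-0.0022,-0.0048,0,-1],[0,0,0.1055,-0.0022,-0.0048,0,-1],[0,0,0.1055,-0.0022,-0.0048,0,-1],[0,0,0.1055,-0.0022,-0.0048,0,-1],[0,0,0.1055,-0.0022,-0.0048,0,-1]]]' && python3 -m jog '[[[0,0,0.1055,-0.0022,-0.0048,0,-1],[0,0,0.1055,-0.0022,-0.0048,0,-1],[0,0,0.1055,-0.0022,-0.0048,0,-1],[0,0,0.1055,-0.0022,-0.0048,0,-1],[0,0,0.1055,-0.0022,-0.0048,0,-1],[0,0,0.1055,-0.0022,-0.0048,0,-1],[0,0,0.1055,-0.0022,-0.0048,0,-1],[0,0,0.1055,-0.0022,-0.0048,0,-1]]]'; python3 - <<'E'
from h import *
p,R0,o=tool(); print(o['qpos'],p+R0.apply([0,0,r.grip_point_offset]))
C=np.array([.498,.209]); cy=np.radians(43.8); cx=np.array([-np.sin(cy),np.cos(cy)]);m=C+.062*np.array([np.cos(cy),np.sin(cy)])
row(np.r_[m+.061*cx,.25],frame(cy,np.radians(133.8)+np.pi,np.radians(35)),24)
E
```

```text
time: 13.9
tool_pos: [0.4151, -0.1202, 0.2299]
eef_rot: [-0.197, -0.644, 0.68, 0.29]
ft_force: [-0.2, -0.0, -2.5]
grip_width: 0.0141
grip_force: 54.4
time: 14.7
tool_pos: [0.4228, -0.1217, 0.2701]
eef_rot: [-0.443, -0.507, 0.739, -0.014]
ft_force: [0.5, 1.0, -2.3]
grip_width: 0.0143
grip_force: 54.4
time: 15.5
tool_pos: [0.4051, -0.1029, 0.3019]
eef_rot: [-0.612, -0.281, 0.669, -0.315]
ft_force: [-0.2, 0.4, -3.1]
grip_width: 0.0141
grip_force: 54.3
[-1.08959893  1.16473409  1.18175369  1.65599368  0.37926503  1.8790771
 -0.39056287] [ 0.4171312  -0.08860507  0.30016656]
24 rows [-0.0574, 0.0358, -0.0269, 0.0095, 0.0053, -0.0161] |s| 0.019 |w| 0.073
```

```bash
python3 - <<'E'
from h import *
b=capture("top")[:,:,::-1]; cv2.imwrite("pics/t2.png",cv2.resize(b[180:270,240:340],None,fx=3,fy=3))
C=np.array([.498,.209]); cy=np.radians(43.8); cx=np.array([-np.sin(cy),np.cos(cy)]);m=C+.062*np.array([np.cos(cy),np.sin(cy)])
row(np.r_[m+.061*cx,.30],frame(cy,np.radians(133.8)+np.pi,np.radians(35)),24)
E
```

```text
24 rows [-0.0573, 0.036, -0.0271, 0.0075, 0.0047, -0.017] |s| 0.019 |w| 0.073
```

View pics/t2.png

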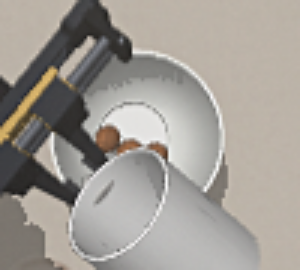

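The crop shows all three nuts in the bowl, near (107,138), (127,146) and (157,150), and the mug is empty. Now to the clamp.

```bash
python3 -m jog '[[[-0.0573,0.036,-0.0271,0.0075,0.0047,-0.017,-1],[-0.0573,0.036,-0.0271,0.0075,0.0047,-0.017,-1],[-0.0573,0.036,-0.0271,0.0075,0.0047,-0.017,-1],[-0.0573,0.036,-0.0271,0.0075,0.0047,-0.017,-1],[-0.0573,0.036,-0.0271,0.0075,0.0047,-0.017,-1],[-0.0573,0.036,-0.0271,0.0075,0.0047,-0.017,-1],[-0.0573,0.036,-0.0271,0.0075,0.0047,-0.017,-1],[-0.0573,0.036,-0.0271,0.0075,0.0047,-0.017,-1]]]' ; python3 - <<'E'
from h import *
p,R0,o=tool(); print(o['qpos'],p+R0.apply([0,0,r.grip_point_offset]))
C=np.array([.498,.209]); cy=np.radians(43.8); cx=np.array([-np.sin(cy),np.cos(cy)]);m=C+.062*np.array([np.cos(cy),np.sin(cy)])
row(np.r_[m+.061*cx,.30],frame(cy,np.radians(133.8)+np.pi,np.radians(35)),16)
E
```

```text
time: 16.35
tool_pos: [0.4994, 0.0024, 0.245]
eef_rot: [0.578, 0.534, -0.523, 0.326]
ft_force: [-0.1, -0.6, -2.6]
grip_width: 0.0138
grip_force: 54.3
[-1.26779306  0.98389659  1.07209656  1.56873182  0.32111523  1.70352998
 -0.27440437] [0.50414715 0.01993832 0.24945403]
16 rows [-0.0573, 0.0352, -0.0266, 0.0075, 0.0047, -0.0169] |s| 0.019 |w| 0.072
```

```bash
python3 -m jog '[[[-0.0573,0.0352,-0.0266,0.0075,0.0047,-0.017,-1],[-0.0573,0.0352,-0.0266,0.0075,0.0047,-0.017,-1],[-0.0573,0.0352,-0.0266,0.0075,0.0047,-0.017,-1],[-0.0573,0.0352,-0.0266,0.0075,0.0047,-0.017,-1],[-0.0573,0.0352,-0.0266,0.0075,0.0047,-0.017,-1],[-0.0573,0.0352,-0.0266,0.0075,0.0047,-0.017,-1],[-0.0573,0.0352,-0.0266,0.0075,0.0047,-0.017,-1],[-0.0573,0.0352,-0.0266,0.0075,0.0047,-0.017,-1]]]' && python3 -m jog '[[[-0.0573,0.0352,-0.0266,0.0075,0.0047,-0.017,-1],[-0.0573,0.0352,-0.0266,0.0075,0.0047,-0.017,-1],[-0.0573,0.0352,-0.0266,0.0075,0.0047,-0.017,-1],[-0.0573,0.0352,-0.0266,0.0075,0.0047,-0.017,-1],[-0.0573,0.0352,-0.0266,0.0075,0.0047,-0.017,-1],[-0.0573,0.0352,-0.0266,0.0075,0.0047,-0.017,-1],[-0.0573,0.0352,-0.0266,0.0075,0.0047,-0.017,-1],[-0.0573,0.0352,-0.0266,0.0075,0.0047,-0.017,-1]]]' ; python3 - <<'E'
from h import *
p,R0,o=tool(); print(o['qpos'],p+R0.apply([0,0,r.grip_point_offset]))
c=camera_info("wrist"); im=capture("wrist")[:,:,::-1].copy()
C=np.array([.498,.209]); cy=np.radians(43.8); cx=np.array([-np.sin(cy),np.cos(cy)]);e=-np.array([np.cos(cy),np.sin(cy)]); 
W=lambda x,y,z:np.r_[C+x*cx+y*e,z]
for P,col in [([W(x,y,.012) for x in(-.06,.06) for y in(-.17,.17)],(0,255,0)),([W(x,-.115,z) for x in(-.016,.016) for z in(.093,.012)],(0,0,255)),([W(x,8e-3-j,.06) for x in(-.015,.015) for j in(0.006,.024)],(255,0,255))]:
    for q in proj(c,P): cv2.circle(im,tuple(int(v) for v in q),3,col,1)
# mug as held
cv2.imwrite("pics/w3.png",im); s=capture("scene")[:,:,::-1]; cv2.imwrite("pics/s3.png",s)
E
```

```text
time: 17.15
tool_pos: [0.5354, 0.149, 0.2372]
eef_rot: [0.497, 0.736, -0.335, 0.315]
ft_force: [1.0, -0.3, -2.9]
grip_width: 0.0139
grip_force: 54.2
time: 17.95
tool_pos: [0.5071, 0.2893, 0.2852]
eef_rot: [0.375, 0.877, -0.119, 0.277]
ft_force: [-0.7, 0.2, -3.3]
grip_width: 0.0139
grip_force: 54.1
[-1.77560802  0.31065728  1.01276563  1.65497214  0.35813033  1.34711604
 -0.10549356] [0.49973296 0.29703406 0.30050954]
```

View pics/w3.png

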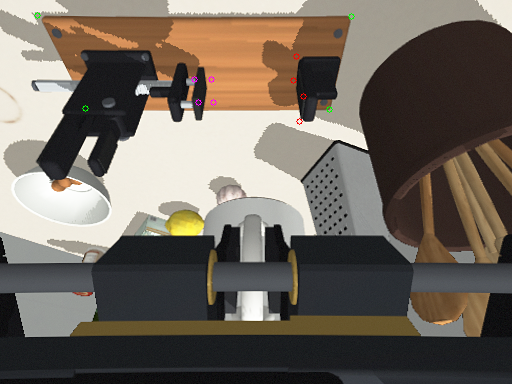

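The wrist view shows the plank outline matching the overlay within about 4 px and the fixed-jaw face near columns 297–303. The pad face is at column 205, which gives a jaw travel of about 15 mm. The mug is held upright at column 253. Next I'll check the hand against the pot and work out the descent.

```bash
python3 - <<'E'
from h import *
c=camera_info("top"); print("pot edge",[atz(c,[[90,160],[115,152],[127,140]],z)[:,:2].round(3).tolist() for z in(.1,.18)])
C=np.array([.498,.209]); cy=np.radians(43.8); cx=np.array([-np.sin(cy),np.cos(cy)]);m=C+.061*np.array([np.cos(cy),np.sin(cy)])
F=frame(cy,np.radians(133.8)+np.pi,np.radians(35)); g=m+.063*cx
a=row(np.r_[g,.16],F,8); row(np.r_[g,.073],F,8,a)
print("hand corner",[(C+x*cx+y*-np.array([np.cos(cy),np.sin(cy)])).round(3) for x,y in((.06,-.156),(.12,-.156))])
E
```

```text
pot edge [[[0.634, 0.366], [0.653, 0.301], [0.682, 0.271]], [[0.619, 0.334], [0.636, 0.274], [0.664, 0.246]]]
8 rows [0.0, -0.0002, -0.0002, 0.0102, -0.0002, 0.0145] |s| 0.018 |w| 0.0
8 rows [0.0, 0.0, 0.0, 0.0062, -0.0, 0.0089] |s| 0.011 |w| 0.0
hand corner [array([0.569, 0.36 ]), array([0.528, 0.404])]
```

```bash
python3 -m jog '[[[0,0,0,0.0102,-0.0002,0.0145,-1],[0,0,0,0.0102,-0.0002,0.0145,-1],[0,0,0,0.0102,-0.0002,0.0145,-1],[0,0,0,0.0102,-0.0002,0.0145,-1],[0,0,0,0.0102,-0.0002,0.0145,-1],[0,0,0,0.0102,-0.0002,0.0145,-1],[0,0,0,0.0102,-0.0002,0.0145,-1],[0,0,0,0.0102,-0.0002,0.0145,-1]]]'; python3 - <<'E'
from h import *
p,R0,o=tool(); print(o['qpos'],p+R0.apply([0,0,r.grip_point_offset]))
C=np.array([.498,.209]); cy=np.radians(43.8); cx=np.array([-np.sin(cy),np.cos(cy)]);m=C+.061*np.array([np.cos(cy),np.sin(cy)])
F=frame(cy,np.radians(133.8)+np.pi,np.radians(35)); g=m+.063*cx
row(np.r_[g,.073],F,8)
c=camera_info("scene");im=capture("scene")[:,:,::-1].copy()
t=np.linspace(0,2*np.pi,24,endpoint=False)
dz=.16-.0566
for z in(0,.097):
  for q in proj(c,np.c_[m[0]+.0385*np.cos(t),m[1]+.0385*np.sin(t),0*t+z+dz]): cv2.circle(im,tuple(int(v) for v in q),1,(0,0,255),-1)
e=-np.array([np.cos(cy),np.sin(cy)]);W=lambda x,y,z:np.r_[C+x*cx+y*e,z]
for q in proj(c,[W(0,-.115,.093),W(-.016,-.115,.093),W(-.016,-.115,.012),W(.06,-.17,.012),W(.06,.17,.012),W(-.06,.17,.012)]): cv2.circle(im,tuple(int(v) for v in q),1,(0,255,0),-1)
cv2.imwrite("pics/s4.png",cv2.resize(im[170:370,110:320],None,fx=2.8,fy=2.8))
E
```

```text
time: 18.85
tool_pos: [0.5064, 0.2859, 0.1419]
eef_rot: [0.376, 0.876, -0.121, 0.277]
ft_force: [-0.6, 0.6, -2.8]
grip_width: 0.0143
grip_force: 54.1
[-1.69404165  0.47888342  0.93434232  1.81641878  0.26601755  1.07941517
 -0.1835178 ] [0.499001   0.29380743 0.15712811]
8 rows [-0.0009, 0.0005, -0.0004, 0.0063, 0.0002, 0.0084] |s| 0.011 |w| 0.001
```

View pics/s4.png

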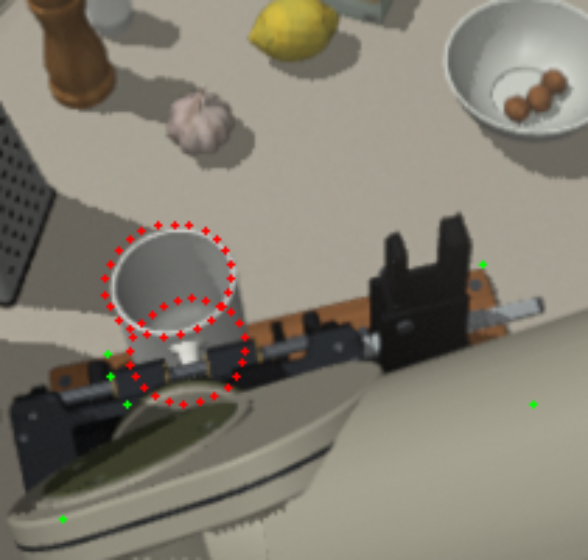

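The crop shows all three nuts in the bowl. The held mug's rim is at (173,283) against the predicted (170,278), within about 3 mm and upright. I'll lower it.

```bash
python3 -m jog '[[[-0.0009,0.0005,-0.0004,0.0063,0.0002,0.0084,-1],[-0.0009,0.0005,-0.0004,0.0063,0.0002,0.0084,-1],[-0.0009,0.0005,-0.0004,0.0063,0.0002,0.0084,-1],[-0.0009,0.0005,-0.0004,0.0063,0.0002,0.0084,-1],[-0.0009,0.0005,-0.0004,0.0063,0.0002,0.0084,-1],[-0.0009,0.0005,-0.0004,0.0063,0.0002,0.0084,-1],[-0.0009,0.0005,-0.0004,0.0063,0.0002,0.0084,-1],[-0.0009,0.0005,-0.0004,0.0063,0.0002,0.0084,-1]]]'; python3 - <<'E'
from h import *
p,R0,o=tool(); G=p+R0.apply([0,0,r.grip_point_offset]); print(G)
C=np.array([.498,.209]); cy=np.radians(43.8); cx=np.array([-np.sin(cy),np.cos(cy)]);m=C+.061*np.array([np.cos(cy),np.sin(cy)])
print("err along clamp x,y", (G[:2]-m-.063*cx)@cx,(G[:2]-m)@-np.array([np.cos(cy),np.sin(cy)]))
print("up 1mm in tool",R0.inv().apply([0,0,.001]))
E
```

```text
time: 19.7
tool_pos: [0.5057, 0.29, 0.0583]
eef_rot: [0.374, 0.878, -0.117, 0.277]
ft_force: [-0.7, 0.6, -1.2]
grip_width: 0.0135
grip_force: 54.3
[0.49824132 0.29774151 0.0735817 ]
err along clamp x,y 0.0008830658208945156 -0.0005960049887720783
up 1mm in tool [-5.72694501e-04  1.89700122e-06 -8.19766680e-04]
```

```bash
python3 -m jog '[[[0,0,0,0.0006,0,0.0008,-1],[0,0,0,0.0006,0,0.0008,-1],[0,0,0,0.0006,0,0.0008,-1],[0,0,0,0.0006,0,0.0008,-1],[0,0,0,0,0,0,-1],[0,0,0,0,0,0,-1],[0,0,0,0,0,0,-1],[0,0,0,0,0,0,-1]]]'
```

```text
time: 20.5
tool_pos: [0.5056, 0.2901, 0.0552]
eef_rot: [0.374, 0.878, -0.117, 0.277]
ft_force: [-0.6, 0.6, -1.3]
grip_width: 0.0138
grip_force: 54.3
```

```bash
python3 -m jog '[[[0,0,0,0.0006,0,0.0008,-1],[0,0,0,0.0006,0,0.0008,-1],[0,0,0,0,0,0,-1],[0,0,0,0,0,0,-1],[0,0,0,0,0,0,-1],[0,0,0,0,0,0,-1],[0,0,0,0,0,0,-1],[0,0,0,0,0,0,-1]]]'
```

```text
time: 21.3
tool_pos: [0.5056, 0.2902, 0.0532]
eef_rot: [0.374, 0.878, -0.117, 0.277]
ft_force: [-0.4, 1.7, 1.0]
grip_width: 0.0141
grip_force: 54.4
```

```bash
python3 -m jog '[[[0,0,0,0,0,0,-0.2],[0,0,0,0,0,0,-0.1],[0,0,0,0,0,0,0.2],[0,0,0,0,0,0,0.3],[0,0,0,0,0,0,0.4],[0,0,0,0,0,0,0.4],[0,0,0,0,0,0,0.4],[0,0,0,0,0,0,0.4]]]' && python3 -m jog '[[[0,0,0,0,0,-0.004,0.4],[0,0,0,0,0,-0.008,0.4],[0,0,0,0,0,-0.02,0.4],[0,0,0,0,0,-0.02,0.4],[0,0,0,0,0,-0.03,0.4],[0,0,0,0,0,-0.03,0.4],[0,0,0,0,0,-0.03,0.4],[0,0,0,0,0,-0.03,0.4]]]'; python3 - <<'E'
from h import *
p,R0,o=tool(); print(o['qpos'])
C=np.array([.498,.209]); cy=np.radians(43.8); e=-np.array([np.cos(cy),np.sin(cy)])
g=C+.103*e; print("grip mid",g)
a=row(np.r_[g,.30],frame(cy,0,0),16); row(np.r_[g,.160],frame(cy,0,0),8,a)
# look at mug/clamp with wrist cam overlay, stored not viewed
c=camera_info("wrist"); cv2.imwrite("pics/w5.png",capture("wrist")[:,:,::-1])
E
```

```text
time: 22.1
tool_pos: [0.5055, 0.2901, 0.0531]
eef_rot: [0.374, 0.878, -0.117, 0.277]
ft_force: [0.7, -0.2, 0.2]
grip_width: 0.0601
grip_force: 0.0
time: 22.9
tool_pos: [0.4363, 0.3616, 0.1957]
eef_rot: [0.374, 0.878, -0.117, 0.276]
ft_force: [0.9, 1.0, 0.0]
grip_width: 0.0609
grip_force: 0.0
[-1.85100942  0.43815865  0.9304417   1.71896707  0.26256637  1.27689842
 -0.2752011 ]
grip mid [0.4236587  0.13770925]
16 rows [0.0002, 0.0381, 0.0001, -0.0109, -0.0103, -0.0021] |s| 0.015 |w| 0.038
8 rows [0.0, 0.0, 0.0, 0.0, 0.0, 0.0175] |s| 0.017 |w| 0.0
```

```bash
python3 -m jog '[[[0,0.0381,0,-0.0109,-0.0103,-0.0021,0.5],[0,0.0381,0,-0.0109,-0.0103,-0.0021,0.5],[0,0.0381,0,-0.0109,-0.0103,-0.0021,0.5],[0,0.0381,0,-0.0109,-0.0103,-0.0021,0.5],[0,0.0381,0,-0.0109,-0.0103,-0.0021,0.5],[0,0.0381,0,-0.0109,-0.0103,-0.0021,0.5],[0,0.0381,0,-0.0109,-0.0103,-0.0021,0.5],[0,0.0381,0,-0.0109,-0.0103,-0.0021,0.5]]]' && python3 -m jog '[[[0,0.0381,0,-0.0109,-0.0103,-0.0021,0.5],[0,0.0381,0,-0.0109,-0.0103,-0.0021,0.5],[0,0.0381,0,-0.0109,-0.0103,-0.0021,0.5],[0,0.0381,0,-0.0109,-0.0103,-0.0021,0.5],[0,0.0381,0,-0.0109,-0.0103,-0.0021,0.5],[0,0.0381,0,-0.0109,-0.0103,-0.0021,0.5],[0,0.0381,0,-0.0109,-0.0103,-0.0021,0.5],[0,0.0381,0,-0.0109,-0.0103,-0.0021,0.5]]]' 30; python3 - <<'E'
from h import *
p,R0,o=tool(); print(o['qpos'],p)
C=np.array([.498,.209]); cy=np.radians(43.8); e=-np.array([np.cos(cy),np.sin(cy)]);cx=np.array([-np.sin(cy),np.cos(cy)])
g=C+.1025*e
row(np.r_[g,.157],frame(cy,0,0),8)
W=lambda x,y,z:np.r_[C+x*cx+y*e,z]
L={"grip":(W(0,.128,.183),W(0,.111,.183)),"mugrim":(W(-.0385,-.061,.109),W(0,-.061-.0385,.109),W(0,-.061+.0385,.109)),"pad":(W(0,-.007,.08),),"fixed":(W(0,-.115,.093),)}
for n in("wrist","top","scene"):
    c=camera_info(n); im=capture(n)[:,:,::-1].copy(); cv2.imwrite(f"pics/{n}6.png",im)
    for k,v in L.items(): print(n,k,proj(c,v).round().tolist())
E
```

```text
time: 23.75
tool_pos: [0.4257, 0.253, 0.2491]
eef_rot: [0.387, 0.91, -0.058, 0.139]
ft_force: [0.2, 0.4, 0.8]
grip_width: 0.0654
grip_force: 0.0
time: 24.55
tool_pos: [0.4237, 0.136, 0.2801]
eef_rot: [0.392, 0.92, 0.002, -0.001]
ft_force: [0.8, 0.5, -0.6]
grip_width: 0.065
grip_force: 0.0
[-1.73145977 -0.43570317  1.0417167   1.85506413  0.37064108  1.51865307
  0.01289094] [0.42373543 0.13603245 0.28005757]
8 rows [0.0003, -0.0003, 0.0002, 0.0001, 0.0002, 0.0177] |s| 0.018 |w| 0.0
wrist grip [[225.0, 192.0], [244.0, 192.0]]
wrist mugrim [[398.0, 207.0], [438.0, 174.0], [367.0, 174.0]]
wrist pad [[345.0, 169.0]]
wrist fixed [[444.0, 171.0]]
top grip [[181.0, 251.0], [175.0, 246.0]]
top mugrim [[144.0, 184.0], [123.0, 184.0], [144.0, 206.0]]
top pad [[151.0, 211.0]]
top fixed [[120.0, 180.0]]
scene grip [[277.0, 251.0], [267.0, 253.0]]
scene mugrim [[174.0, 276.0], [156.0, 298.0], [197.0, 289.0]]
scene pad [[207.0, 294.0]]
scene fixed [[150.0, 304.0]]
```

```bash
python3 -m jog '[[[0,0,0,0,0,0.0177,0.5],[0,0,0,0,0,0.0177,0.5],[0,0,0,0,0,0.0177,0.5],[0,0,0,0,0,0.0177,0.5],[0,0,0,0,0,0.0177,0.5],[0,0,0,0,0,0.0177,0.5],[0,0,0,0,0,0.0177,0.5],[0,0,0,0,0,0,0.5]]]' && python3 -m jog '[[[0,0,0,0,0,0,0.4],[0,0,0,0,0,0,0.35],[0,0,0,0,0,0,0.3],[0,0,0,0,0,0,0.25],[0,0,0,0,0,0,0.22],[0,0,0,0,0,0,0.22],[0,0,0,0,0,0,0.22],[0,0,0,0,0,0,0.22]]]'; python3 - <<'E'
from h import *
p,R0,o=tool(); G=p+R0.apply([0,0,r.grip_point_offset]); C=np.array([.498,.209]); cy=np.radians(43.8); e=-np.array([np.cos(cy),np.sin(cy)]);cx=np.array([-np.sin(cy),np.cos(cy)])
print(o['qpos'],"clamp x,y",(G[:2]-C)@cx,(G[:2]-C)@e,G[2],"F clamp x,y",o['ft_force'][:2]@cx,o['ft_force'][:2]@e,"w",o['grip_width'])
E
```

```text
time: 25.5
tool_pos: [0.4225, 0.1371, 0.1545]
eef_rot: [0.391, 0.92, -0.001, 0.0]
ft_force: [0.5, 0.2, 0.8]
grip_width: 0.0652
grip_force: 0.0
time: 26.3
tool_pos: [0.4242, 0.1372, 0.1561]
eef_rot: [0.392, 0.92, 0.001, 0.001]
ft_force: [1.7, 1.6, -0.1]
grip_width: 0.0527
grip_force: 1.2
[-1.84370851 -0.38342216  1.26257385  2.04453206  0.38635167  1.24023237
  0.03195834] clamp x,y -0.0007639947938173664 0.10305202871673574 0.1748381162484437 F clamp x,y -0.025881896013677658 -2.3191026280466054 w 0.05272093092033805
```

```bash
python3 -m jog '[[[0,0,0,0,0,0,0.4],[0,0,0,0,0,0,0.4],[0,0,0,0,0,0.004,0.4],[0,0,0,0,0,0.004,0.4],[0,0,0,0,0,0.004,0.4],[0,0,0,0,0,0.004,0.4],[0,0,0,0,0,0,0.22],[0,0,0,0,0,0,0.22]]]'; cat >> h.py <<'E'
C=np.array([.498,.209]); cy=np.radians(43.8); ey=-np.array([np.cos(cy),np.sin(cy)]);cx=np.array([-np.sin(cy),np.cos(cy)])
W=lambda x,y,z:np.r_[C+x*cx+y*ey,z]
def st():
    p,R0,o=tool(); G=p+R0.apply([0,0,r.grip_point_offset])
    print(o['qpos'].round(2),"clamp x,y,z",((G[:2]-C)@cx).round(4),((G[:2]-C)@ey).round(4),G[2].round(4),"F clamp x,y",(o['ft_force'][:2]@cx).round(1),(o['ft_force'][:2]@ey).round(1),"w",o['grip_width'].round(4),"gf",o['grip_force'])
def prof(x=0,z=.05,y0=-.13,y1=.05,n=37,name="wrist",show=True):
    c=camera_info(name); im=capture(name).astype(float)
    q=proj(c,[W(x,y,z) for y in np.linspace(y0,y1,n)]).astype(np.float32)
    v=cv2.remap(im.astype(np.float32),q[None,:,0],q[None,:,1],cv2.INTER_LINEAR)[0]
    if show: print(q[0],q[-1]); print([f"{1000*y:.0f}:{int(a[0])},{int(a[2])}" for y,a in zip(np.linspace(y0,y1,n),v)])
    return v,im
E
python3 - <<'E'
from h import *
st(); v,im=prof(x=0,z=.075)
cv2.imwrite("pics/w7.png",im[:,:,::-1])
E
```

```text
time: 27.1
tool_pos: [0.4239, 0.137, 0.1399]
eef_rot: [0.392, 0.92, 0.001, 0.0]
ft_force: [-0.6, -0.4, 0.0]
grip_width: 0.055
grip_force: 0.0Traceback (most recent call last):
  File "<stdin>", line 2, in <module>
  File "h.py", line 37, in st
    print(o['qpos'].round(2),"clamp x,y,z",((G[:2]-C)@cx).round(4),((G[:2]-C)@ey).round(4),G[2].round(4),"F clamp x,y",(o['ft_force'][:2]@cx).round(1),(o['ft_force'][:2]@ey).round(1),"w",o['grip_width'].round(4),"gf",o['grip_force'])
                                                                                                                                                                                           ^^^^^^^^^^^^^^^^^^^^^
AttributeError: 'float' object has no attribute 'round'
```

```bash
sed -i "s/o\['grip_width'\].round(4)/round(float(o['grip_width']),4)/" h.py; python3 - <<'E'
from h import *
st(); v,im=prof(x=0,z=.075)
E
python3 -m jog '[[[0,0,0,0,0,0,0.17],[0,0,0,0,-0.001,0,0.12],[0,0,0,0,-0.001,0,0.07],[0,0,0,0,-0.001,0,0.02],[0,0,0,0,-0.001,0,-0.03],[0,0,0,0,-0.001,0,-0.08],[0,0,0,0,-0.001,0,-0.13],[0,0,0,0,-0.001,0,-0.18]]]' 30; python3 - <<'E'
from h import *
st(); v,im=prof(x=0,z=.075)
E
```

```text
[-1.87 -0.37  1.31  2.06  0.38  1.2   0.04] clamp x,y,z -0.0006 0.1034 0.1586 F clamp x,y 0.2 0.7 w 0.055 gf 0.0
[561.09314 204.94252] [321.33502 204.09962]
['-130:0,0', '-125:0,0', '-120:0,0', '-115:0,0', '-110:0,0', '-105:0,0', '-100:0,0', '-95:0,0', '-90:117,116', '-85:118,117', '-80:120,119', '-75:123,122', '-70:125,124', '-65:128,127', '-60:135,133', '-55:173,171', '-50:255,255', '-45:116,115', '-40:114,113', '-35:115,114', '-30:114,114', '-25:116,116', '-20:118,117', '-15:116,115', '-10:51,52', '-5:34,35', '0:68,71', '5:108,113', '10:107,111', '15:50,56', '20:37,42', '25:17,17', '30:14,19', '35:26,29', '40:27,30', '45:21,26', '50:43,50']
time: 27.95
tool_pos: [0.4213, 0.1345, 0.1408]
eef_rot: [0.391, 0.92, 0.005, 0.002]
ft_force: [18.5, 15.5, -19.8]
grip_width: 0.0408
grip_force: 27.1
[-1.84 -0.38  1.27  2.08  0.39  1.2   0.04] clamp x,y,z -0.0007 0.1071 0.1595 F clamp x,y -1.6 -24.0 w 0.0408 gf 27.05264814198017
[561.2847  203.83215] [324.75735 203.51035]
['-130:0,0', '-125:0,0', '-120:0,0', '-115:0,0', '-110:0,0', '-105:0,0', '-100:0,0', '-95:0,0', '-90:116,115', '-85:118,117', '-80:122,119', '-75:122,121', '-70:124,123', '-65:127,126', '-60:132,131', '-55:170,166', '-50:251,251', '-45:117,115', '-40:116,114', '-35:115,114', '-30:115,114', '-25:115,115', '-20:52,54', '-15:46,46', '-10:18,19', '-5:99,102', '0:99,103', '5:53,59', '10:43,47', '15:16,17', '20:14,15', '25:11,18', '30:25,29', '35:25,28', '40:38,44', '45:42,48', '50:38,43']
```

```bash
python3 -m jog '[[[0,0,0,0,0.001,0,-0.2],[0,0,0,0,0.0005,0,-0.2],[0,0,0,0,0,0,-0.2],[0,0,0,0,0,0,-0.2],[0,0,0,0,0,0,-0.2],[0,0,0,0,0,0,-0.2],[0,0,0,0,0,0,-0.2],[0,0,0,0,0,0,-0.2]]]' 35; python3 - <<'E'
from h import *
st(); v,im=prof(x=0,z=.075,y0=-.035,y1=.015,n=51)
E
```

```text
time: 28.8
tool_pos: [0.4214, 0.1345, 0.1407]
eef_rot: [0.392, 0.92, 0.003, 0.001]
ft_force: [6.9, 5.7, -4.5]
grip_width: 0.0405
grip_force: 33.4
[-1.84 -0.38  1.28  2.07  0.39  1.2   0.04] clamp x,y,z -0.0007 0.107 0.1593 F clamp x,y -0.7 -9.0 w 0.0405 gf 33.410079653331195
[435.60715 203.84886] [370.3844 203.7174]
['-35:116,114', '-34:115,114', '-33:114,113', '-32:115,114', '-31:114,113', '-30:115,113', '-29:115,114', '-28:116,114', '-27:115,115', '-26:115,115', '-25:114,113', '-24:116,115', '-23:116,115', '-22:119,117', '-21:83,83', '-20:50,54', '-19:50,51', '-18:50,52', '-17:49,48', '-16:50,49', '-15:44,46', '-14:39,39', '-13:25,26', '-12:17,17', '-11:21,22', '-10:16,17', '-9:36,37', '-8:92,96', '-7:105,110', '-6:102,107', '-5:102,108', '-4:96,102', '-3:96,101', '-2:97,102', '-1:99,102', '0:98,102', '1:96,101', '2:80,85', '3:40,44', '4:51,54', '5:54,59', '6:51,57', '7:50,56', '8:50,54', '9:49,54', '10:43,48', '11:38,42', '12:32,37', '13:27,31', '14:19,22', '15:12,14']
```

Stroke one worked: the pad advanced about 10 mm. The trigger stop is at w = 40.5 mm, and the pad plate-to-jaw spacing, about 23.5 mm in the profile, will gauge the compression. Next I'll release and make a second stroke.

```bash
cat >> h.py <<'E'
def gauge():
    best=[]
    for x in(-.003,0,.003):
        v,im=prof(x=x,z=.075,y0=-.075,y1=.03,n=1051,show=False); g=v[:,0]; Y=np.linspace(-75,30,1051)
        # pad face: last fall 115->50 ; rod: bright run; body: fall
        br=g>75; d=np.flatnonzero(np.diff(br.astype(int))); best.append([round(Y[i],1) for i in d])
    print("edges",best)
E
python3 -m jog '[[[0,0,0,0,0.001,0,0],[0,0,0,0,0.001,0,0.2],[0,0,0,0,0.001,0,0.4],[0,0,0,0,0.001,0,0.4],[0,0,0,0,0,0,0.4],[0,0,0,0,0,0,0.4],[0,0,0,0,0,0,0.4],[0,0,0,0,0,0,0.4]]]'; python3 - <<'E'
from h import *
st(); gauge()
E
python3 -m jog '[[[0,0,0,0,0,0,0.17],[0,0,0,0,-0.0005,0,0.12],[0,0,0,0,-0.0005,0,0.07],[0,0,0,0,-0.0005,0,0.02],[0,0,0,0,-0.0005,0,-0.03],[0,0,0,0,-0.0005,0,-0.08],[0,0,0,0,-0.0005,0,-0.13],[0,0,0,0,-0.0005,0,-0.13]]]' 35; python3 - <<'E'
from h import *
st(); gauge()
E
```

```text
time: 29.65
tool_pos: [0.4228, 0.1359, 0.1399]
eef_rot: [0.392, 0.92, 0.001, 0.0]
ft_force: [0.5, 0.5, -0.2]
grip_width: 0.0609
grip_force: 0.0
[-1.86 -0.36  1.3   2.07  0.38  1.2   0.05] clamp x,y,z -0.0007 0.1049 0.1586 F clamp x,y 0.0 -0.7 w 0.0609 gf 0.0
edges [[np.float64(-20.8), np.float64(-10.1), np.float64(2.7)], [np.float64(-20.7), np.float64(-8.3), np.float64(2.2)], [np.float64(-20.8)]]
time: 30.6
tool_pos: [0.4214, 0.1345, 0.1405]
eef_rot: [0.392, 0.92, 0.002, 0.001]
ft_force: [7.5, 7.2, -2.2]
grip_width: 0.0406
grip_force: 34.4
[-1.84 -0.37  1.28  2.07  0.38  1.2   0.04] clamp x,y,z -0.0007 0.107 0.1592 F clamp x,y 0.0 -10.3 w 0.0406 gf 34.35100638598669
edges [[np.float64(-33.2), np.float64(-21.9), np.float64(-10.5), np.float64(22.3)], [np.float64(-33.3), np.float64(-20.3), np.float64(-11.0)], [np.float64(-33.3)]]
```

```bash
python3 -m jog '[[[0,0,0,0,0.001,0,0],[0,0,0,0,0.001,0,0.2],[0,0,0,0,0.001,0,0.4],[0,0,0,0,0.0005,0,0.4],[0,0,0,0,0,0,0.4],[0,0,0,0,0,0,0.4],[0,0,0,0,0,0,0.4],[0,0,0,0,0,0,0.4]]]'; python3 - <<'E'
from h import *
st(); gauge()
E
python3 -m jog '[[[0,0,0,0,0,0,0.17],[0,0,0,0,-0.0005,0,0.12],[0,0,0,0,-0.0005,0,0.07],[0,0,0,0,-0.0005,0,0.04],[0,0,0,0,-0.0005,0,0.03],[0,0,0,0,0,0,0.03],[0,0,0,0,0,0,0.03],[0,0,0,0,0,0,0.03]]]' 35; python3 - <<'E'
from h import *
st(); gauge()
E
```

```text
time: 31.55
tool_pos: [0.4227, 0.1358, 0.1399]
eef_rot: [0.392, 0.92, 0.001, 0.0]
ft_force: [0.3, -0.2, 0.1]
grip_width: 0.0609
grip_force: 0.0
[-1.86 -0.36  1.3   2.07  0.37  1.2   0.05] clamp x,y,z -0.0007 0.105 0.1586 F clamp x,y -0.4 -0.1 w 0.0609 gf 0.0
edges [[np.float64(-33.2), np.float64(-21.7), np.float64(-10.2), np.float64(21.8)], [np.float64(-33.0), np.float64(-20.1), np.float64(-10.7)], [np.float64(-33.1)]]
time: 32.5
tool_pos: [0.4229, 0.1361, 0.1407]
eef_rot: [0.391, 0.92, 0.003, 0.002]
ft_force: [6.6, 5.8, -3.3]
grip_width: 0.0452
grip_force: 15.8
[-1.85 -0.36  1.29  2.07  0.37  1.19  0.05] clamp x,y,z -0.0007 0.1048 0.1594 F clamp x,y -0.4 -8.8 w 0.0452 gf 15.756456535309553
edges [[np.float64(-39.3), np.float64(-27.8), np.float64(-17.4), np.float64(16.1)], [np.float64(-39.2), np.float64(-25.8), np.float64(-18.0)], [np.float64(-39.2)]]
```

```bash
python3 -m jog '[[[0,0,0,0,-0.0003,0,0],[0,0,0,0,-0.0003,0,-0.03],[0,0,0,0,-0.0003,0,-0.03],[0,0,0,0,-0.0003,0,-0.03],[0,0,0,0,0,0,-0.03],[0,0,0,0,0,0,-0.03],[0,0,0,0,0,0,-0.03],[0,0,0,0,0,0,-0.03]]]'; python3 - <<'E'
from h import *
st(); gauge()
E
python3 -m jog '[[[0,0,0,0,-0.0003,0,-0.08],[0,0,0,0,-0.0003,0,-0.08],[0,0,0,0,-0.0003,0,-0.08],[0,0,0,0,-0.0003,0,-0.08],[0,0,0,0,0,0,-0.08],[0,0,0,0,0,0,-0.08],[0,0,0,0,0,0,-0.08],[0,0,0,0,0,0,-0.08]]]';  python3 - <<'E'
from h import *
st(); gauge()
t=capture("top")[:,:,::-1]; w=capture("wrist")[:,:,::-1]
cv2.imwrite("pics/fin.png",np.hstack([cv2.resize(w[120:290,260:512],(593,400)),cv2.resize(t[150:240,90:136+0],(204,400))]))
E
```

```text
time: 33.45
tool_pos: [0.422, 0.1351, 0.1407]
eef_rot: [0.392, 0.92, 0.003, 0.002]
ft_force: [6.0, 6.0, -3.6]
grip_width: 0.0423
grip_force: 14.8
[-1.84 -0.36  1.28  2.07  0.38  1.2   0.05] clamp x,y,z -0.0007 0.1061 0.1594 F clamp x,y 0.2 -8.5 w 0.0423 gf 14.793371446430683
edges [[np.float64(-43.3), np.float64(-31.8), np.float64(-21.6), np.float64(13.2)], [np.float64(-43.3), np.float64(-29.9), np.float64(-22.1)], [np.float64(-43.3)]]
time: 34.4
tool_pos: [0.4214, 0.1346, 0.1407]
eef_rot: [0.391, 0.92, 0.003, 0.002]
ft_force: [8.7, 7.2, -5.3]
grip_width: 0.0406
grip_force: 28.8
[-1.84 -0.37  1.28  2.07  0.38  1.2   0.05] clamp x,y,z -0.0007 0.107 0.1594 F clamp x,y -0.8 -11.2 w 0.0406 gf 28.827996253967285
edges [[np.float64(-45.4), np.float64(-33.7), np.float64(-23.7), np.float64(11.9)], [np.float64(-45.4), np.float64(-31.6), np.float64(-23.9), np.float64(29.9)], [np.float64(-45.3)]]
```

```bash
python3 -m jog '[[[0,0,0,0,0.001,0,0],[0,0,0,0,0.001,0,0.2],[0,0,0,0,0.001,0,0.4],[0,0,0,0,0.0005,0,0.4],[0,0,0,0,0,0,0.4],[0,0,0,0,0,0,0.4],[0,0,0,0,0,0,0.4],[0,0,0,0,0,0,0.4]]]'; python3 - <<'E'
from h import *
st(); gauge()
E
python3 -m jog '[[[0,0,0,0,0,0,0.17],[0,0,0,0,-0.0005,0,0.12],[0,0,0,0,-0.0005,0,0.09],[0,0,0,0,-0.0005,0,0.08],[0,0,0,0,-0.0005,0,0.08],[0,0,0,0,0,0,0.08],[0,0,0,0,0,0,0.08],[0,0,0,0,0,0,0.08]]]' 35; python3 - <<'E'
from h import *
st(); gauge()
E
```

```text
time: 35.45
tool_pos: [0.4221, 0.1352, 0.1399]
eef_rot: [0.392, 0.92, 0.001, 0.0]
ft_force: [1.2, 0.2, 0.4]
grip_width: 0.0605
grip_force: 0.0
[-1.85 -0.36  1.3   2.07  0.37  1.2   0.05] clamp x,y,z -0.0007 0.1059 0.1586 F clamp x,y -0.7 -1.0 w 0.0605 gf 0.0
edges [[np.float64(-45.3), np.float64(-33.7), np.float64(-23.6), np.float64(11.6)], [np.float64(-45.3), np.float64(-31.6), np.float64(-23.7), np.float64(29.9)], [np.float64(-45.4)]]
time: 36.4
tool_pos: [0.4235, 0.1366, 0.1411]
eef_rot: [0.391, 0.92, 0.005, 0.003]
ft_force: [15.6, 13.2, -12.3]
grip_width: 0.0475
grip_force: 9.2
[-1.84 -0.36  1.28  2.07  0.37  1.19  0.05] clamp x,y,z -0.0007 0.104 0.1598 F clamp x,y -1.2 -20.4 w 0.0475 gf 9.223385006189346
edges [[np.float64(-48.6), np.float64(-36.9), np.float64(-27.6), np.float64(8.2)], [np.float64(-48.6), np.float64(-35.1), np.float64(-28.0), np.float64(26.0)], [np.float64(-48.7), np.float64(28.0)]]
```

```bash
python3 -m jog '[[[0,0,0,0,0.001,0,0.06],[0,0,0,0,0.001,0,0.04],[0,0,0,0,0,0,0.03],[0,0,0,0,0,0,0.03],[0,0,0,0,0,0,0.03],[0,0,0,0,0,0,0.03],[0,0,0,0,0,0,0.03],[0,0,0,0,0,0,0.03]]]'; python3 - <<'E'
from h import *
st(); gauge()
E
```

```text
time: 37.35
tool_pos: [0.423, 0.1361, 0.1409]
eef_rot: [0.392, 0.92, 0.002, 0.001]
ft_force: [-1.1, 0.4, 10.3]
grip_width: 0.0454
grip_force: 23.9
[-1.85 -0.35  1.29  2.07  0.37  1.19  0.06] clamp x,y,z -0.0007 0.1046 0.1596 F clamp x,y 1.0 0.5 w 0.0454 gf 23.906465724867303
edges [[np.float64(-48.7), np.float64(-37.2), np.float64(-29.9), np.float64(6.0)], [np.float64(-48.7), np.float64(-35.1), np.float64(-30.3), np.float64(24.0)], [np.float64(-48.6), np.float64(26.2)]]
```

The pad face has stopped at −48.7 while the jaw keeps advancing, so the mug is now against the fixed jaw. The pad is about 3 mm into its spring. I'll advance about 2 mm more.

```bash
python3 -m jog '[[[0,0,0,0,0,0,0.01],[0,0,0,0,-0.0003,0,0],[0,0,0,0,-0.0003,0,0],[0,0,0,0,0,0,0],[0,0,0,0,0,0,0],[0,0,0,0,0,0,0],[0,0,0,0,0,0,0],[0,0,0,0,0,0,0]]]'; python3 - <<'E'
from h import *
st(); gauge()
s=capture("scene")[:,:,::-1]; w=capture("wrist")[:,:,::-1]
cv2.imwrite("pics/fin.png",np.hstack([cv2.resize(w[110:300,290:512],(460,394)),cv2.resize(s[180:360,110:265],(339,394))]))
E
```

```text
time: 38.3
tool_pos: [0.4226, 0.1357, 0.1409]
eef_rot: [0.392, 0.92, 0.002, 0.001]
ft_force: [-0.9, 0.8, 10.4]
grip_width: 0.0444
grip_force: 25.4
[-1.85 -0.35  1.29  2.07  0.37  1.19  0.06] clamp x,y,z -0.0007 0.1053 0.1596 F clamp x,y 1.3 0.1 w 0.0444 gf 25.447328343288973
edges [[np.float64(-48.9), np.float64(-37.2), np.float64(-31.9), np.float64(4.8)], [np.float64(-48.9), np.float64(-35.2), np.float64(-32.1), np.float64(22.5)], [np.float64(-48.8), np.float64(24.6)]]
```

View pics/fin.png

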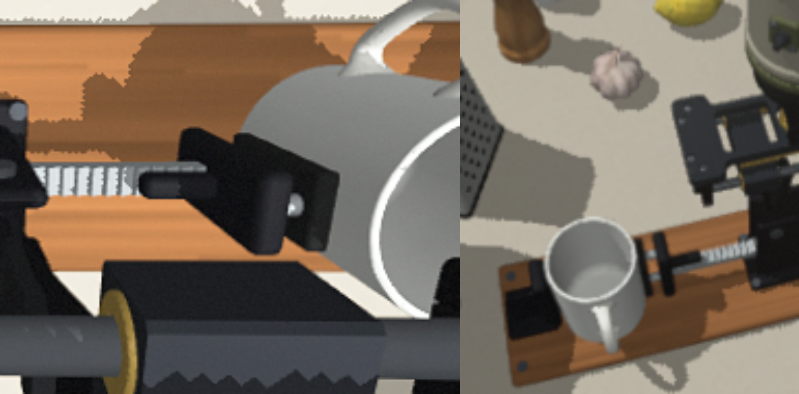

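The last picture shows the mug upright against the fixed jaw with the sprung pad pressing it, the pad plate at about (315,205). The profile puts the pad about 4.7 mm into its spring, and the trigger is held with balanced force. I'll hand in.

```bash
python3 -c "
from station import close_job; print(close_job())"
```

```text
the job is handed in; nothing more can be done
None
```

The job is handed in at about 38 s: all three nuts are in the bowl, and the empty mug stands upright against the fixed jaw with the sprung pad about 4.7 mm in (measured from the wrist camera). The trigger is still held squeezed, at roughly two thirds of its travel, and I never touched the bowl, lemon, garlic or tea box.

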